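Plug the open bores of four wafer valves before dispatch

TASK

Close the four open valves for dispatch: put each blue transit plug, grip up, into the valve bore that it fits by size, smallest plug in smallest valve and so on, fully home so that its flange lies flat on the valve's face. Leave the red test plug and the bronze seat ring where they lie, and do not shove the valves about.

Things in the scene. Friction and masses are not known exactly. Their poses are not given: they have to be found in the camera images.
- plug_32: smallest of four blue plastic plugs, about 20 g, standing on the bench. From its foot up: tapered spigot 0 to 12 mm (19 mm diameter at the foot, 29 mm from 10 mm up), flange 12 to 16 mm, 46 mm diameter; in its middle a solid upright grip bar, 16 to 44 mm, 32 mm long (x), 12 mm thick (y). Origin: centre of the foot; z up.
- plug_50: second smallest of four blue plastic plugs, about 35 g, standing on the bench. From its foot up: tapered spigot 0 to 12 mm (34 mm diameter at the foot, 47 mm from 10 mm up), flange 12 to 16 mm, 64 mm diameter; in its middle a solid upright grip bar, 16 to 44 mm, 32 mm long (x), 12 mm thick (y). Origin: centre of the foot; z up.
- plug_65: second largest of four blue plastic plugs, about 50 g, standing on the bench. From its foot up: tapered spigot 0 to 12 mm (49 mm diameter at the foot, 62 mm from 10 mm up), flange 12 to 16 mm, 79 mm diameter; in its middle a solid upright grip bar, 16 to 44 mm, 32 mm long (x), 12 mm thick (y). Origin: centre of the foot; z up.
- plug_80: largest of four blue plastic plugs, about 65 g, standing on the bench. From its foot up: tapered spigot 0 to 12 mm (64 mm diameter at the foot, 77 mm from 10 mm up), flange 12 to 16 mm, 94 mm diameter; in its middle a solid upright grip bar, 16 to 44 mm, 32 mm long (x), 12 mm thick (y). Origin: centre of the foot; z up.
- valve_32: smallest of four loose steel wafer valves, a thick ring lying flat, about 0.8 kg: 82 mm outside, 28 mm high, straight 32 mm bore open at the top, closed by a plate 5 to 8 mm above the bench; screwed cover on its side stands out 10 mm at +x. Origin: centre of the underside, on the bore axis; z up. plug_32 fully home has its flange on the top face, its origin 16 mm above this one.
- valve_50: second smallest of four loose steel wafer valves, a thick ring lying flat, about 1.7 kg: 107 mm outside, 40 mm high, straight 50 mm bore open at the top, closed by a plate 5 to 8 mm above the bench; screwed cover on its side stands out 10 mm at +x. Origin: centre of the underside, on the bore axis; z up. plug_50 fully home has its flange on the top face, its origin 28 mm above this one.
- valve_65: second largest of four loose steel wafer valves, a thick ring lying flat, about 2.6 kg: 127 mm outside, 46 mm high, straight 65 mm bore open at the top, closed by a plate 5 to 8 mm above the bench; screwed cover on its side stands out 10 mm at +x. Origin: centre of the underside, on the bore axis; z up. plug_65 fully home has its flange on the top face, its origin 34 mm above this one.
- valve_80: largest of four loose steel wafer valves, a thick ring lying flat, about 3.2 kg: 142 mm outside, 50 mm high, straight 80 mm bore open at the top, closed by a plate 5 to 8 mm above the bench; screwed cover on its side stands out 10 mm at +x. Origin: centre of the underside, on the bore axis; z up. plug_80 fully home has its flange on the top face, its origin 38 mm above this one.
- test_plug: red plastic pressure-test plug of the same shape and size as plug_50 (flange 64 mm, grip bar 32 x 12 mm, 44 mm high in all), with two brass vent nipples on the flange. Not part of the job. Origin: centre of its foot; z up.
- seat_ring: loose copper-coloured bronze seat ring, 72 mm outside, 50 mm inside diameter, 12 mm high, lying flat. Not part of the job. Origin: centre of its underside.
There are look-alikes about, which are no part of the job. What is shaped like the valve_65 but green or orange is not meant.

How it is judged (in metres and radians):
At the end, for the whole second after the job is handed in: Each blue plug is in the valve of its size, centred within 6 mm, flange on the face within 4 mm and square within 0.1 rad; valves upright within 0.1 rad; all at rest (under 0.02 m/s). No valve has moved over 40 mm, the red test plug and the seat ring not over 30 mm (horizontal distance between plug_32 and valve_32 below 0.006 m and z of plug_32 in the frame of valve_32 between 0.012 and 0.02 m and angle between the z axis of plug_32 and the z axis of valve_32, either way round below 0.1 rad and angle between each of valve_32, valve_50, valve_65, valve_80's own z axis and vertical below 0.1 rad and linear speed of each of plug_32, valve_32, plug_50, valve_50, plug_65, valve_65, plug_80, valve_80 below 0.02 m/s and horizontal distance between plug_50 and valve_50 below 0.006 m and z of plug_50 in the frame of valve_50 between 0.024 and 0.032 m and angle between the z axis of plug_50 and the z axis of valve_50, either way round below 0.1 rad and horizontal distance between plug_65 and valve_65 below 0.006 m and z of plug_65 in the frame of valve_65 between 0.03 and 0.038 m and angle between the z axis of plug_65 and the z axis of valve_65, either way round below 0.1 rad and horizontal distance between plug_80 and valve_80 below 0.006 m and z of plug_80 in the frame of valve_80 between 0.034 and 0.042 m and angle between the z axis of plug_80 and the z axis of valve_80, either way round below 0.1 rad and distance of each of test_plug, seat_ring from where it was at the start of the episode below 0.03 m and distance of each of valve_32, valve_50, valve_65, valve_80 from where it was at the start of the episode below 0.04 m); the robot touches nothing.
It fails at once if the red test plug or the bronze seat ring is moved more than 30 mm (distance of any of test_plug, seat_ring from where it was at the start of the episode above 0.03 m).
It fails at once if a valve is shoved more than 40 mm (distance of any of valve_32, valve_50, valve_65, valve_80 from where it was at the start of the episode above 0.04 m).
It also fails if it takes over 99 s, if anything falls off the work surface, if the arm or the gripper's body presses on something with over 40 N, if the wrist force passes 120 N, or if a joint passes its speed limit or range.

ROBOT

A 7-joint arm with a two-finger parallel gripper is mounted at the origin on the work surface. World frame = base frame: x ahead of the robot, y to its left, z up, the work surface at z = 0. Lengths are in mm, angles in rad, forces in N, time in s.
With the tool pointing down it reaches from about 350 to 900 mm from the base axis. Payload 8.1 kg.
Tool frame: the origin (TCP) lies midway between the tips of the shut fingers; the grasp point (between the pads) lies 19 mm behind it (arm.hold_point_z is the distance from the TCP to the grasp point, in mm); z points along the fingers, y is the line along which they close (so a half turn about z gives the same grasp; the last joint's range is limited). The gripper opens to 85 mm and grips with 20 to 120 N. Pads are 22 mm wide; open, the fingers measure 114 mm over their backs; the gripper's body (76 mm by 85 mm) begins 54 mm behind the grasp point. The pads swing forward as they close: fully open they stand 13 mm farther back than shut.
Start: joints at [1.212, 0.434, 0.025, 1.573, -0.012, 1.134, -0.075], TCP at [158.112, -604.683, 231.323] pointing down, gripper open.
Joint ranges: [-2.62, 2.62], [-0.44, 2.09], [-1.27, 1.32], [0.08, 2.57], [-1.32, 4.46], [0.12, 2], [-2.74, 2.74]. Speed limits (rad/s): [2.22, 2.22, 3.01, 3.01, 3.14, 3.14, 3.14].

INTERFACE

Orientations are given as a rotation vector (axis times angle).
In Python, from station import arm, kin, sensors, imaging, ticket gives the robot as it stands. Calls block until the motion is done:
- arm.movep(position, orientation): joint-space move of the TCP to a pose.
- arm.movel(position, rate=150, frame=None, until_force=None): straight line of the TCP; frame=None keeps the orientation; rate is the mean speed in mm/s. With until_force (N) it stops when the force on the tool has changed by that much, and returns True; else False.
- arm.goto_joints(angles): joint-space move.
- arm.release() and arm.gripper_close(squeeze=None): open the fingers fully, or close them until they stop; squeeze is the grip in N (None keeps the last).
- arm.wait(seconds).
- kin.inverse_kinematics(position, orientation): joint angles nearest the present ones, or None.
- sensors.state(): the state.
- imaging.camera(name): name is "scene" or "top" or "wrist"; returns a dict with "color" (420x560x3 uint8, red, green, blue), "K" (3x3 intrinsics, pixels), "xyz" and "attitude" of the camera in the world. Camera axes: x right, y down, z forward; pixel columns grow to the right and rows downward; lengths in mm; the calibration is good to about 2 mm. The wrist camera is an equidistant fisheye: a pixel r from the principal point sees the ray r / f radians off the axis. A picture is of the moment at which its call begins. There is no depth.
A pose or a line that the arm cannot do raises arm.Unreachable and nothing moves.
- ticket.job_done(): hands the job in; it is judged then, once.
The state is a dict: "clock": time; "q": joint angles; "qvel": joint speeds; "joint_efforts": joint torques, N m; "tool_pos": TCP position; "orientation": TCP orientation; "contact_force": force on the tool from outside, world axes, zero at the start; "wrist_torque": the same for the moment, N m; "opening": finger opening in mm; "finger_force": force on a finger pad.
Only numpy, scipy, OpenCV 4.12 (cv2) and the standard library are available. Lean on these libraries where they do the work, as an engineer would, in place of code of your own. Each camera call takes 0.05 s, during which the arm holds its last target. There are 200 camera calls.

## Working session

There is one attempt and no reset: what is moved stays moved. The work goes in short steps, each a Python script; the robot and the scene stay as the last script left them, time stands still between calls to the robot, and variables do not carry over. Pictures are saved under pics/ and viewed, at most 14 in all, crops included, and the job is handed in when it is done.

```bash
mkdir -p pics; ls; python3 - <<'E'
from station import arm, kin, sensors, imaging
import cv2,numpy as np
for n in ("scene","top"):
    c=imaging.camera(n); cv2.imwrite(f"pics/{n}0.png",c["color"][:,:,::-1]); print(n,c["K"],c["xyz"],c["attitude"])
s=sensors.state(); print(s)
E
```

```text
pics
scene [[452.37129188   0.         276.44143173]
 [  0.         452.37129188 212.64408846]
 [  0.           0.           1.        ]] [849.98799217 587.44141763 948.13507486] [-0.73995057 -2.66024821  1.0683738 ]
top [[385.13421426   0.         282.68599259]
 [  0.         385.13421426 206.09079829]
 [  0.           0.           1.        ]] [ 302.40600501 -144.80085027 1095.25539382] [-2.14662096  2.15838205 -0.13761112]
{'clock': 0.1, 'q': array([ 1.21239327,  0.4351629 ,  0.02493401,  1.57398032, -0.01158806,
        1.13403191, -0.07508949]), 'qvel': array([ 2.55656622e-03, -9.79640504e-04,  7.08165537e-04, -2.06094042e-03,
       -4.68979711e-05,  3.94673489e-05, -9.10419526e-04]), 'joint_efforts': array([ 4.42178833e-03, -6.71759605e+01,  1.02883346e+00, -3.16901779e+01,
        1.58325717e-02,  7.17628558e-03, -4.34785545e-05]), 'tool_pos': array([ 157.99221303, -604.23301325,  230.60802036]), 'orientation': array([-3.11454150e+00, -4.00513173e-01,  4.81384927e-04]), 'contact_force': array([ 0.31015229, -0.95197005,  0.04589392]), 'wrist_torque': array([ 0.06118435, -0.02012723, -0.07506692]), 'finger_force': 0.0, 'opening': 85.45158862358346}
```

View pics/scene0.png

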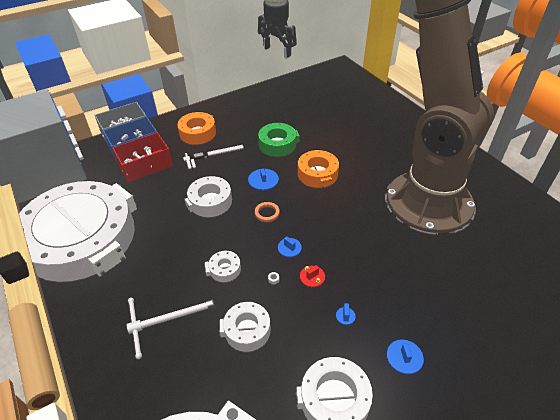

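View pics/top0.png

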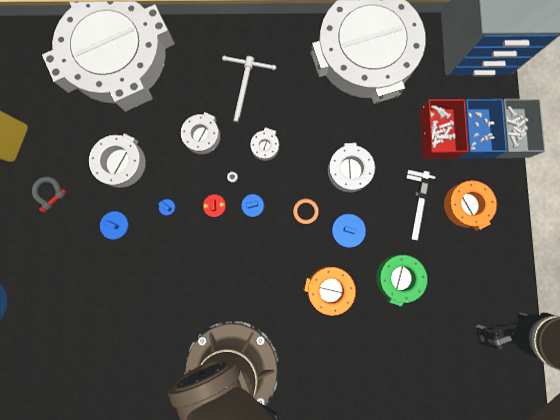

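The scene picture shows the four plugs at (263,179), (289,246), (346,315) and (405,356), with the red plug at (312,275). In the top picture, valves 80/50/32/65 are at (117,160), (200,133), (264,144) and (352,167). The blue plugs are at (114,225), (167,207), (253,205) and (349,231), the red plug at (214,206) and the seat ring at (306,211).

```bash
cat > h.py <<'E'
import numpy as np, cv2
from scipy.optimize import least_squares
from scipy.spatial.transform import Rotation as R
def plane(c,px,z,fish=False):
    px=np.atleast_2d(px).astype(float);K=c["K"];d=(px-K[:2,2])/[K[0,0],K[1,1]]
    if fish:
        r=np.linalg.norm(d,axis=1,keepdims=True)+1e-9; d=np.c_[d/r*np.sin(r),np.cos(r)]
    else: d=np.c_[d,np.ones(len(d))]
    w=R.from_rotvec(c["attitude"]).apply(d); o=np.array(c["xyz"])
    return (o+w*((z-o[2])/w[:,2])[:,None])[:,:2]
def fit(p,r=None):
    c0=np.r_[p.mean(0),r or 30]
    f=(lambda x:np.hypot(*(p-x[:2]).T)-(r or x[2]))
    return least_squares(f,c0,loss="soft_l1",f_scale=1.).x
def bluemask(im):
    h=cv2.cvtColor(im,cv2.COLOR_RGB2HSV); return cv2.inRange(h,(98,120,60),(125,255,255))
def blob(m,seed,rad=40):
    n,l,s,ce=cv2.connectedComponentsWithStats(m)
    i=1+np.argmin(np.hypot(*(ce[1:]-seed).T)+1000*(s[1:,4]<60)); b=(l==i).astype(np.uint8)
    ct=max(cv2.findContours(b,cv2.RETR_EXTERNAL,cv2.CHAIN_APPROX_NONE)[0],key=len)[:,0]
    return b,ct
E
cat > m.py <<'E'
from h import *
from station import imaging
P={'top':[(114,225),(167,207),(253,205),(349,231)],'scene':[(405,356),(346,315),(289,246),(263,179)]}
V={80:((117,160),50,142,(338,390)),50:((200,133),40,107,(246,326)),32:((264,144),28,82,(224,265)),65:((352,167),46,127,(209,196))}
for n in ('top','scene'):
    c=imaging.camera(n);im=c["color"];m=bluemask(im)
    for s in P[n]:
        b,ct=blob(m,s); x=fit(plane(c,ct,16)); print(n,'plug',s,x[:2].round(1),'D',(2*x[2]).round(1))
    g=cv2.cvtColor(im,cv2.COLOR_RGB2HSV); w=((g[...,2]>75)&(g[...,1]<60)).astype(np.uint8)
    w=cv2.morphologyEx(w,cv2.MORPH_CLOSE,np.ones((5,5)))
    for k,(s,h,D,s2) in V.items():
        b,ct=blob(w,s if n=='top' else s2); p=plane(c,ct,h); o=p.mean(0)-np.array(c["xyz"])[:2]
        q=p[(p-p.mean(0))@o/np.linalg.norm(o)>D*.05]
        x=fit(q,D/2); y=fit(q); print(n,'valve',k,x[:2].round(1),'free',y[:2].round(1),(2*y[2]).round(1))
    if n=='top':
        t=[cv2.resize(im[v-24:v+24,u-24:u+24],(380,290),interpolation=cv2.INTER_CUBIC) for u,v in P[n]]
        cv2.imwrite('pics/crops.png',np.vstack([np.hstack(t[:2]),np.hstack(t[2:])])[:,:,::-1])
E
python3 m.py
```

```text
top plug (114, 225) [393.8 333.8] D 79.3
top plug (167, 207) [444.1 186.7] D 45.8
top plug (253, 205) [447.8 -55.8] D 63.8
top plug (349, 231) [ 375.2 -326.3] D 94.0
top valve 80 [575.1 327.1] free [574.2 324.7] 146.1
top valve 50 [656.9  92.7] free [653.1  88.9] 116.2
top valve 32 [626.9 -93.2] free [626.9 -93.2] 82.0
top valve 65 [ 551.3 -334.7] free [ 551.  -334.4] 127.7
scene plug (405, 356) [394.  333.9] D 77.8
scene plug (346, 315) [443.7 185.8] D 46.2
scene plug (289, 246) [447.2 -56.4] D 63.1
scene plug (263, 179) [ 374.1 -326.1] D 93.4
scene valve 80 [576.3 328.4] free [576.  328.2] 141.5
scene valve 50 [656.5  94.5] free [658.7  97. ] 112.6
scene valve 32 [623.4 -90.3] free [625.8 -86.6] 89.2
scene valve 65 [ 549.6 -335.2] free [ 549.2 -336. ] 125.6
```

View pics/crops.png

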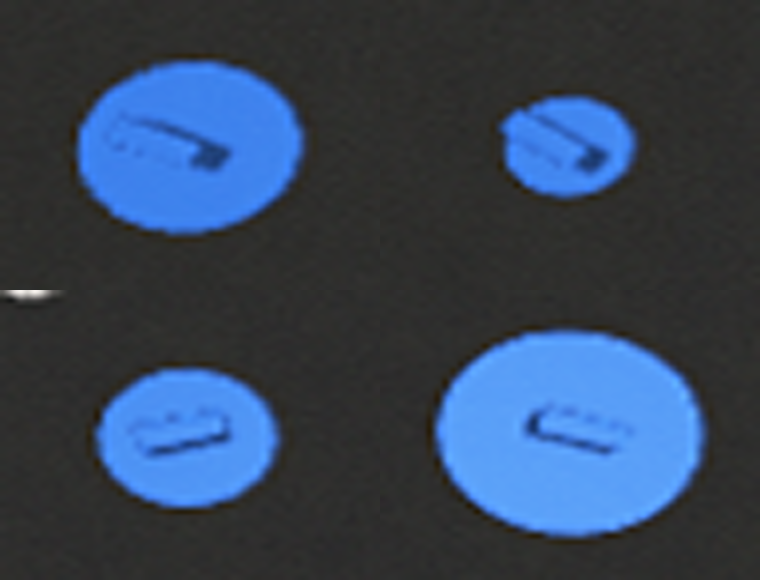

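The crops show the bar direction of each plug clearly: image slopes of about 28°, 35°, -17° and 14°. The fitted flange diameters (79/46/64/94) identify the plugs. Next I check reach, then make a first hover with the wrist camera.

```bash
cat >> h.py <<'E'
PL={65:(393.9,333.9),32:(443.9,186.3),50:(447.5,-56.1),80:(374.7,-326.2)}
VA={80:(575.6,327.8),50:(656.7,93.5),32:(626.,-92.),65:(550.5,-335.)}
VH={80:50,50:40,32:28,65:46}
# bar edges in top pixels from crops
E_={65:((114,225),(145,117),(225,150),0,0),32:((167,207),(525-380,110),(600-380,150),0,0),50:((253,205),(150,453-290),(228,435-290),0,0),80:((349,231),(535-380,437-290),(612-380,452-290),0,0)}
TOP=dict(K=np.array([[385.134,0,282.686],[0,385.134,206.09],[0,0,1]]),xyz=[302.406,-144.8,1095.255],attitude=[-2.14662096,2.15838205,-0.13761112])
def barangle(k):
    c,a,b=E_[k][:3]; s=np.array([48/380,48/290])
    p=plane(TOP,[np.array(c)-24+np.array(a)*s,np.array(c)-24+np.array(b)*s],30); d=p[1]-p[0]; return np.arctan2(d[1],d[0])
def down(phi):
    y=np.array([np.cos(phi),np.sin(phi),0]);z=np.array([0,0,-1.]); return R.from_matrix(np.c_[np.cross(y,z),y,z]).as_rotvec()
E
python3 - <<'E'
from h import *
from station import arm,kin,sensors,imaging
for k in PL:
    a=barangle(k); print(k,'bar',np.degrees(a).round(1))
    for f in (a+np.pi/2,a-np.pi/2):
        for p,z in ((PL[k],20),(PL[k],120),(VA[k],VH[k]+8),(VA[k],150)):
            q=kin.inverse_kinematics([*p,z],down(f)); print(None if q is None else np.round(q,2))
t=sensors.state()["clock"]
for i,(p) in enumerate([(500,-330,330),(590,60,380)]):
    arm.movep(p,down(-np.pi/2)); c=imaging.camera("wrist"); np.save(f'w{i}.npy',c,allow_pickle=True)
    cv2.imwrite(f'pics/w{i}.png',c["color"][:,:,::-1]); s=sensors.state();print(s["clock"]-t,s["tool_pos"],c["K"][0],c["xyz"])
E
```

```text
65 bar -118.0
[-0.35  0.63 -0.63  2.    0.58  0.69 -1.84]
[-0.14  0.56 -0.93  1.91  0.55  0.94 -1.82]
[ 0.62  0.66 -0.24  1.68  0.2   0.82 -0.19]
[ 0.63  0.55 -0.26  1.6   0.16  1.01 -0.16]
[-0.08  0.83 -1.07  1.98  0.93  0.94  1.  ]
[-0.06  0.63 -1.06  1.91  0.65  1.    1.23]
[-0.17  0.95  1.14  1.75 -0.97  1.12 -2.34]
[-0.19  0.8   1.15  1.67 -0.78  1.2  -2.47]
32 bar -124.7
[-0.04  0.59 -0.63  2.09  0.59  0.64 -1.68]
[ 0.22  0.53 -0.98  1.99  0.56  0.92 -1.66]
[ 0.33  0.69 -0.42  1.71  0.36  0.81 -0.85]
[ 0.41  0.58 -0.53  1.62  0.33  1.04 -0.82]
[ 0.24  0.78 -1.07  2.07  0.93  0.88  1.15]
[ 0.27  0.57 -1.06  1.99  0.61  0.95  1.43]
[ 0.69  0.93 -1.08  1.68  0.91  1.11  1.88]
[ 0.7   0.76 -1.07  1.59  0.7   1.22  2.02]
50 bar -73.3
[ 0.39  0.53 -0.5   2.17  0.48  0.55 -0.18]
[ 0.52  0.37 -0.64  2.08  0.31  0.79 -0.02]
[ 0.17  0.77 -0.64  1.61  0.54  0.94 -0.36]
[ 0.23  0.68 -0.74  1.52  0.49  1.13 -0.32]
[-0.65  0.67  0.95  2.25 -0.93  0.69 -1.88]
[-0.83  0.51  1.17  2.17 -0.64  0.86 -2.11]
[-0.84  0.99  1.14  1.7  -0.99  1.14 -2.25]
[-0.85  0.83  1.15  1.62 -0.79  1.23 -2.39]
80 bar -104.7
[ 0.81  0.54 -0.27  2.07  0.26  0.56  0.1 ]
[ 0.86  0.38 -0.32  1.99  0.17  0.79  0.18]
[-0.1   0.82 -0.83  1.6   0.68  1.03 -1.39]
[-0.01  0.79 -1.03  1.51  0.7   1.24 -1.4 ]
[ 0.37  0.54  0.33  2.11 -0.33  0.54 -2.47]
[ 0.35  0.37  0.34  2.03 -0.17  0.77 -2.61]
[ 0.01  0.93 -1.07  1.59  0.88  1.17  1.62]
[ 0.    0.81 -1.07  1.51  0.73  1.26  1.72]
1.7 [ 499.06562698 -331.34584794  329.70056735] [325.1922621    0.         275.96081763] [ 575.22524827 -331.55834707  472.2502994 ]
3.2417 [590.20877777  57.97572522 379.76083874] [325.1922621    0.         275.96081763] [666.26744868  57.83381687 522.34518863]
```

View pics/w0.png

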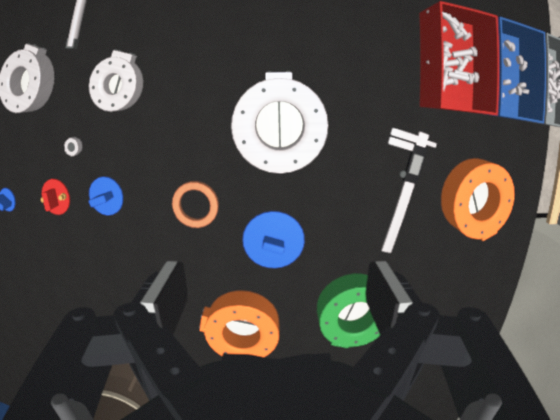

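View pics/w1.png

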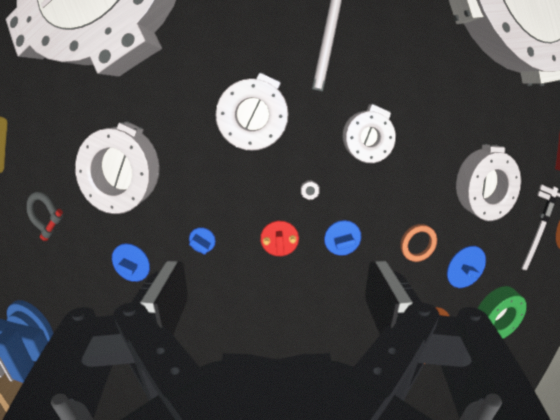

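Wrist view 0 shows valve 65 at (280,125) and plug 80 at (273,240). View 1 shows valve 80 at (117,170), valve 50 at (252,114), valve 32 at (370,136), and the plugs at (130,262), (202,240) and (343,238).

```bash
python3 - <<'E'
from h import *
from station import arm,kin,sensors
print(sensors.state()["tool_pos"])
dia={32:(46,82),50:(64,107),65:(79,127),80:(94,142)}
VS={0:{65:(280,125)},1:{80:(117,170),50:(252,114),32:(370,136)}}
PS={0:{80:(273,240),50:(105,196)},1:{65:(130,262),32:(202,240),50:(343,238)}}
for i in (0,1):
    c=np.load(f'w{i}.npy',allow_pickle=True).item(); im=c["color"]
    for k,s in PS[i].items():
        b,ct=blob(bluemask(im),s); x=fit(plane(c,ct,16,True)); print(i,'plug',k,x[:2].round(1),(2*x[2]).round(1),PL[k])
    g=cv2.cvtColor(im,cv2.COLOR_RGB2HSV); w=((g[...,2]>75)&(g[...,1]<60)).astype(np.uint8)
    w=cv2.morphologyEx(w,cv2.MORPH_CLOSE,np.ones((3,3)))
    for k,s in VS[i].items():
        b,ct=blob(w,s); p=plane(c,ct,VH[k],True); m=p.mean(0); o=m-np.array(c["xyz"])[:2]
        q=p[(p-m)@o/np.linalg.norm(o)>dia[k][1]*.05]; x=fit(q,dia[k][1]/2);y=fit(q)
        print(i,'valve',k,x[:2].round(1),'free',y[:2].round(1),(2*y[2]).round(1),VA[k])
E
```

```text
[590.20877777  57.97572522 379.76083874]
0 plug 80 [ 374.8 -326.8] 95.3 (374.7, -326.2)
0 plug 50 [447.8 -56.7] 65.6 (447.5, -56.1)
0 valve 65 [ 549.  -336.1] free [ 549.4 -336. ] 127.8 (550.5, -335.0)
1 plug 65 [394.3 333.9] 81.2 (393.9, 333.9)
1 plug 32 [444.1 186.6] 48.1 (443.9, 186.3)
1 plug 50 [447.6 -56.1] 65.6 (447.5, -56.1)
1 valve 80 [575.  327.8] free [575.1 327.5] 142.5 (575.6, 327.8)
1 valve 50 [654.4  94.4] free [654.6  93.7] 108.0 (656.7, 93.5)
1 valve 32 [622.1 -91.3] free [626.  -84.7] 94.8 (626.0, -92.0)
```

```bash
python3 - <<'E'
from h import *
c=np.load('w1.npy',allow_pickle=True).item(); im=c["color"]
g=cv2.cvtColor(im,cv2.COLOR_RGB2HSV); w=((g[...,2]>75)&(g[...,1]<60)).astype(np.uint8)
w=cv2.morphologyEx(w,cv2.MORPH_CLOSE,np.ones((3,3)))
for k,s,D in ((50,(252,114),107),(32,(370,136),82),(80,(117,170),142)):
    b,ct=blob(w,s); p=plane(c,ct,VH[k],True); x=np.array(VA[k]); o=x-np.array(c["xyz"])[:2]; o/=np.linalg.norm(o)
    for _ in range(15):
        e=np.hypot(*(p-x).T)-D/2; q=p[(abs(e)<3)&((p-x)@o>-D*.1)]; x=fit(q,D/2)[:2]
    print(k,x.round(1),len(q),len(p))
t=[cv2.resize(im[v-40:v+40,u-40:u+40],(390,390),interpolation=cv2.INTER_CUBIC) for u,v in ((252,114),(370,136))]
cv2.imwrite('pics/v.png',np.hstack(t)[:,:,::-1])
E
```

```text
50 [654.4  94.3] 116 217
32 [621.2 -90.8] 67 160
80 [575.  327.8] 124 249
```

View pics/v.png

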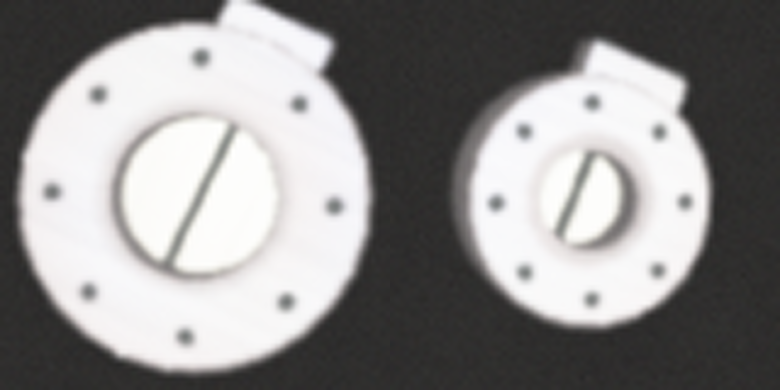

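The crop shows clean bolt circles: valve 50's centre is at crop pixel (194.5,195.5) and valve 32's at (590.5,201). I'll convert these and do the first pick with plug 80.

```bash
cat >> h.py <<'E'
VA.update({80:(575.2,327.8),65:(549.4,-335.9)})
def pick(arm,sensors,imaging,k,n=''):
    f=barangle(k)+np.pi/2; x,y=PL[k]
    arm.movep([x,y,100],down(f)); arm.movel([x,y,21],120)
    arm.gripper_close(30); s=sensors.state(); print('grip',k,s["opening"].round(1),s["tool_pos"].round(1),s["contact_force"].round(1))
    arm.movel([x,y,130],200); arm.wait(.1)
    s=sensors.state();print('lift',s["opening"].round(1),s["tool_pos"].round(1),s["clock"])
E
python3 - <<'E'
from h import *
c=np.load('w1.npy',allow_pickle=True).item()
for k,s in ((50,(251.5,113.7)),(32,(370.7,136.7))): print(k,plane(c,s,VH[k],True))
from station import arm,kin,sensors,imaging
pick(arm,sensors,imaging,80)
c=imaging.camera("wrist");cv2.imwrite('pics/g80.png',c["color"][:,:,::-1])
E
```

```text
50 [[655.18499876  93.29982316]]
32 [[621.92615757 -90.12003884]]Traceback (most recent call last):
  File "<stdin>", line 5, in <module>
  File "h.py", line 37, in pick
    arm.gripper_close(30); s=sensors.state(); print('grip',k,s["opening"].round(1),s["tool_pos"].round(1),s["contact_force"].round(1))
                                                             ^^^^^^^^^^^^^^^^^^
AttributeError: 'float' object has no attribute 'round'
```

```bash
sed -i 's/s\["opening"\].round(1)/round(s["opening"],1)/' h.py; cat >> h.py <<'E'
VA.update({32:(621.7,-90.5),50:(654.8,93.8)})
E
python3 - <<'E'
from h import *
from station import arm,kin,sensors,imaging
s=sensors.state();print(s["opening"],s["tool_pos"],s["contact_force"],s["clock"])
x,y=PL[80]; arm.movel([x,y,130],200); arm.wait(.1)
s=sensors.state();print(s["opening"],s["tool_pos"],s["contact_force"],s["clock"])
c=imaging.camera("wrist");cv2.imwrite('pics/g80.png',c["color"][:,:,::-1])
E
```

```text
11.347782089962934 [ 374.85490941 -326.30894666   21.20554724] [-0.43154443  0.49946868  4.39149083] 6.8
11.621056776564473 [ 373.79502424 -325.55651986  128.52593592] [-0.09353328 -0.10714741 -0.76006639] 7.5917
```

View pics/g80.png

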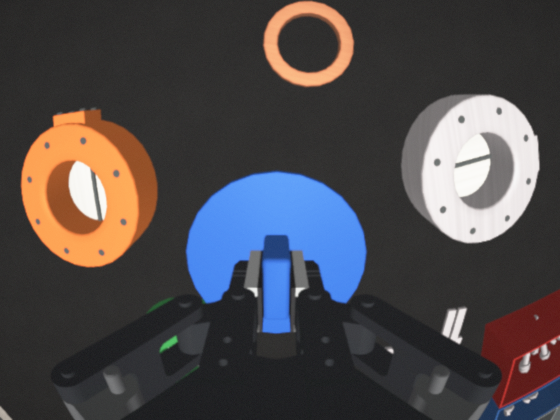

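Grasp is good: plug 80 is level and the opening is 11.6 mm on the 12 mm bar. Next, place it in valve 80.

```bash
cat >> h.py <<'E'
def place(arm,kin,sensors,k,off=21.2,press=8):
    v=np.array(VA[k]); q0=np.array(sensors.state()["q"]); zh=VH[k]-12+off
    best=None
    for f in np.arange(-np.pi,np.pi,np.pi/12):
        q=kin.inverse_kinematics([*v,180],down(f))
        q2=kin.inverse_kinematics([*v,zh],down(f))
        if q is None or q2 is None or max(abs(np.array(q)-q2))>.6: continue
        d=max(abs(np.array(q)-q0))
        if best is None or d<best[0]: best=(d,f)
    o=down(best[1]); arm.movep([*v,180],o); arm.movel([*v,zh+22],150); arm.wait(.15)
    e=v-sensors.state()["tool_pos"][:2]; print('yaw',best,'err',e.round(2))
    tgt=v+e; arm.movel([*tgt,zh+16],60)
    hit=arm.movel([*tgt,zh-1.5],25,until_force=press)
    s=sensors.state(); print('hit',hit,s["tool_pos"].round(1),'home z',zh,s["contact_force"].round(1),round(s["opening"],1),s["clock"])
E
python3 - <<'E'
from h import *
from station import arm,kin,sensors,imaging
x,y=PL[80]; arm.movel([x,y,180],200)
place(arm,kin,sensors,80)
c=imaging.camera("wrist");cv2.imwrite('pics/p80.png',c["color"][:,:,::-1])
E
```

```text
yaw (np.float64(0.8038570791485053), np.float64(1.3089969389957492)) err [-0.49 -0.58]
hit True [575.4 328.1  58.6] home z 59.2 [-0.2 -1.   4.2] 11.4 12.3667
```

View pics/p80.png

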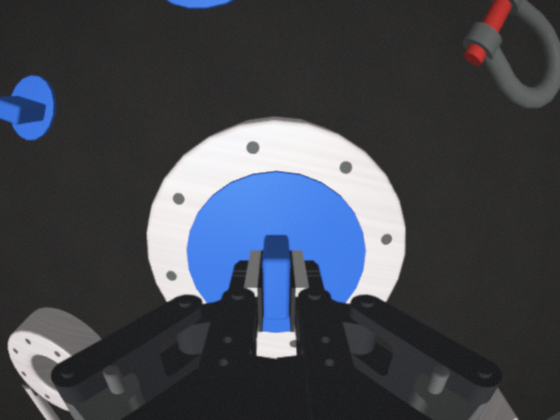

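Plug 80 is home and centred: the contact force came at 58.6 mm against 59.2 mm expected. Release and carry on with 65, then 32.

```bash
cat > go.py <<'E'
import sys
from h import *
from station import arm,kin,sensors,imaging
for k in map(int,sys.argv[1:]):
    arm.release(); p=sensors.state()["tool_pos"]; arm.movel([p[0],p[1],180],200)
    pick(arm,sensors,imaging,k); x,y=PL[k]; arm.movel([x,y,180],200)
    place(arm,kin,sensors,k)
    c=imaging.camera("wrist");cv2.imwrite(f'pics/p{k}.png',c["color"][:,:,::-1])
E
python3 go.py 65
```

```text
grip 65 11.5 [394.  333.9  21.2] [-0.8 -0.9  5. ]
lift 11.4 [393.2 333.  128.5] 17.7833
yaw (np.float64(0.9006200150940111), np.float64(-2.617993877991494)) err [-0.76  0.34]
hit True [ 549.9 -335.7   54.5] home z 55.2 [-1.  -0.6  5.7] 11.4 22.5417
```

View pics/p65.png

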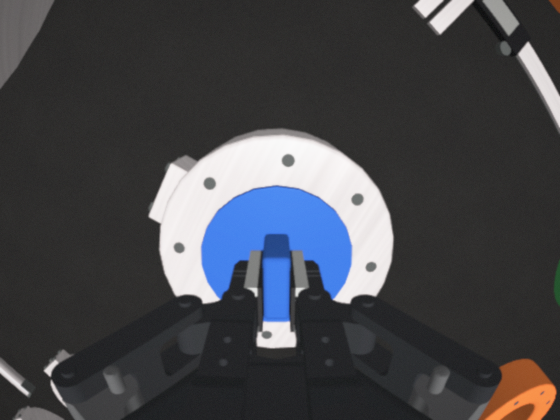

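Plug 65 is home as well, stopping at 54.5 mm against 55.2 mm. Next is 32.

```bash
python3 go.py 32
```

```text
grip 32 11.5 [444.  186.3  21.1] [-0.4  1.2  2.4]
lift 11.1 [443.1 185.6 128.6] 28.2833
yaw (np.float64(0.33647024909590795), np.float64(-1.5707963267948957)) err [-0.73 -0.06]
hit True [621.6 -90.6  36.2] home z 37.2 [-0.4 -0.2  5.1] 11.2 31.975
```

View pics/p32.png

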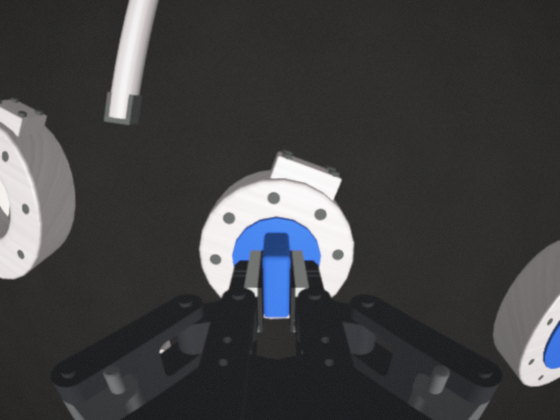

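Plug 32 is seated and centred in its valve. Last is 50, then retreat and check everything from above.

```bash
python3 go.py 50 && python3 - <<'E'
from h import *
from station import arm,kin,sensors,imaging
arm.release(); p=sensors.state()["tool_pos"]; arm.movel([p[0],p[1],180],150); arm.movep([520,0,400],down(-np.pi/2)); arm.wait(.3)
c=imaging.camera("wrist");a=c["color"];b=imaging.camera("top");m=bluemask(b["color"])
for k in VA:
    px=None
    n,l,s,ce=cv2.connectedComponentsWithStats(m)
    # flange centre at height VH+4
    d=[np.hypot(*(plane(b,x,VH[k]+4)[0]-VA[k])) for x in ce[1:]]; i=int(np.argmin(d))+1
    ct=max(cv2.findContours((l==i).astype(np.uint8),0,cv2.CHAIN_APPROX_NONE)[0],key=len)[:,0]
    x=fit(plane(b,ct,VH[k]+4)); print(k,x[:2].round(1),(2*x[2]).round(1),VA[k])
cv2.imwrite('pics/end.png',b["color"][:,:,::-1]); cv2.imwrite('pics/endw.png',a[:,:,::-1]);print(sensors.state()["clock"])
E
```

```text
grip 50 11.1 [447.5 -56.2  21.1] [-0.2 -0.4  2.2]
lift 11.2 [446.6 -56.3 128.7] 37.1833
yaw (np.float64(0.5080556705346246), np.float64(1.0471975511966)) err [-0.6  -0.36]
hit True [655.3  94.1  48.4] home z 49.2 [-0.2  0.3  5.3] 11.2 40.5583
80 [13148.2 57589.6] 117736.3 (575.2, 327.8)
50 [ 7612.3 32358.9] 66069.6 (654.8, 93.8)
32 [621.7 -90.2] 41.3 (621.7, -90.5)
65 [ 549.3 -335. ] 73.0 (549.4, -335.9)
44.5583
```

View pics/p50.png

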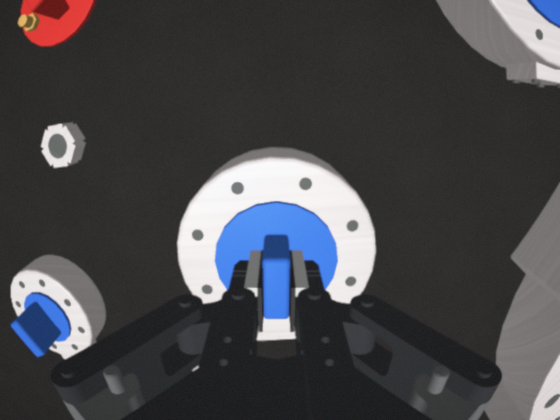

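View pics/endw.png

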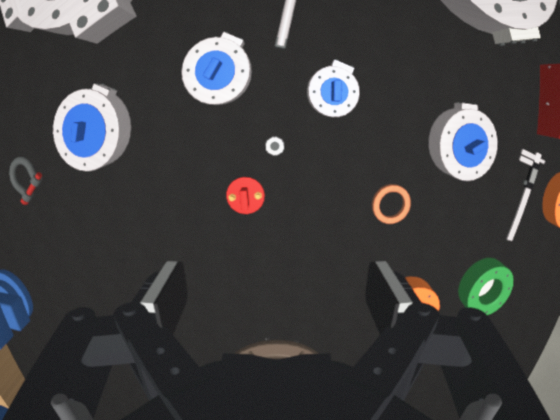

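The final wrist view shows all four plugs seated flat and concentric: valve 80 at (84,130), valve 50 at (216,70), valve 32 at (334,91), valve 65 at (467,144). The red plug and the ring lie where they were. Two of the top-view refits (80 and 50) were nonsense, probably because the arm was in the way, so for those I rely on this view and the stop heights.

```bash
python3 -c "
from station import ticket
print(ticket.job_done())"
```

```text
the job is handed in; nothing more can be done
None
```

All four blue plugs are in their matching valves, fully home by contact height and by the last wrist view, and the job was handed in at about 45 s; the judge returned no verdict.

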